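# Burnish the groove of a jade panel with a ball-ended stylus

## Robot

A 6-joint arm with a two-finger parallel gripper is mounted at the origin on the work surface. World frame = base frame: x ahead of the robot, y to its left, z up, the work surface at z = 0. Lengths are in m, angles in rad, forces in N, time in s.
With the tool pointing down it reaches from about 0.375 to 0.9 m from the base axis. Payload 3.1 kg.
Tool frame: the origin (TCP) lies at the very end of the fingers, on their centre line; the grasp point (between the pads) lies 19 mm behind it (manip.pinch_z is the distance from the TCP to the grasp point, in m); z points along the fingers, y is the direction in which the jaws open and shut (so a half turn about z gives the same grasp; the last joint's range is limited). The gripper opens to 85 mm and grips with 20 to 120 N. Pads are 22 mm wide; open, the fingers measure 114 mm over their backs; the gripper's body (76 mm by 85 mm) begins 54 mm behind the grasp point. The pads swing forward as they close: fully open they stand 13 mm farther back than shut.
Start: joints at [1.131, 0.527, 1.433, -0, 1.181, -0.178], TCP at [0.162, 0.604, 0.231] pointing down, gripper open.
Joint ranges: [-3.08, 3.08], [-0.75, 2.2], [0.22, 2.44], [-1.43, 4.57], [0, 2.65], [-2.85, 2.85]. Speed limits (rad/s): [2.79, 2.79, 3.14, 3.14, 3.14, 3.14].

## Interface

Orientations are given as a unit quaternion [x, y, z, w].
In Python, from station import manip gives the robot as it stands.
- The arm moves only by the tool drive_tool, never from a script. Its argument "increments" is a list of rows, each a list of 7 numbers: the closure in counts, from 0 (fully open) to 255 (shut), then the shift along the tool's x, y, z in cm, then the turn, a rotation vector about the tool's x, y, z in rad. A call has 1 to 20 rows; each row is the pose to reach, as a shift and turn from the pose commanded when the call began, along the tool's axes at that moment; what a row does not reach only later rows make up. A row lasts 1/10 s, in which the tool goes at most 50 mm and 8.59 degrees, less where a joint would pass 70% of its speed; a pose out of reach is approached as far as the arm can. A call with a gripper value outside its range is refused whole. The fingers move at their own pace and stop on an object; "force" is the grip in N (left out, the last holds). Time passes only in rows, so rows that repeat a pose let the fingers close. It gives the time, the measured TCP pose, the force and the opening at its end, in the units of the state.
- manip.sense(): the state, without advancing time (a new reading comes with each control period).
- manip.snapshot(name): name is "scene" or "top"; returns the picture (400x640x3 uint8, red, green, blue); there is no depth.
- manip.camera_model(name): a dict with "mtx" (3x3 intrinsics, pixels), "cam_to_world" (4x4, takes a point from camera to world coordinates). Camera axes: x right, y down, z forward; pixel columns grow to the right and rows downward; lengths in m; the calibration is good to about 2 mm. A picture is of the moment at which its call begins. camera_model takes no time and is no camera call.
- manip.sign_off(): hands the job in, once; it reports no verdict.
The state is a dict: "t": time; "q": joint angles; "qd": joint speeds; "tau": joint torques, N m; "tcp_pos": TCP position; "tool_rot": TCP orientation; "force": force on the tool from outside, world axes, zero at the start; "ft_torque": the same for the moment, N m; "finger_gap": opening from 0.0 (shut) to 1.0 (fully open).
Only numpy, scipy, OpenCV 4.12 (cv2) and the standard library are available. Lean on these libraries where they do the work, as an engineer would, in place of code of your own. Each camera call takes 0.05 s, during which the arm holds its last target. There are 200 camera calls.

## Task

Draw the ball-ended stylus out of the covered tool rack by its shank, lay it on the two-post rest and let go, then take it again by its wooden handle. Set its ball on the floor of the jade panel's groove in the wide pocket and run it along the groove to the narrow end, slowly (about 2 to 3 cm a second), with light pressure and without lifting out of the groove on the way, then lift it off there and lay the stylus back on the rest. Leave the scraper in the rack and the other things on the bench alone.

Things in the scene. Friction and masses are not known exactly. Their poses are not given: they have to be found in the camera images.
- stylus: Loose ball-ended stylus, 60 g. Origin: centre of its wooden handle, on the axis; +x runs to the ball. Handle 14 mm square, x -55 to 55 mm. Steel shank 8 mm square to x 115. Neck 5 mm round to x 131. Ball 8 mm across, centre at x 135. It starts level in one of the rack's slots, axis 22 mm above the bench, only the front 66 mm or so sticking out
- stylus_tip (a point): Centre of the stylus's ball (8 mm diameter)
- scraper: Bystander in the rack's other slot: same handle as the stylus, but the shank ends in a flat blade 18 mm wide and 4 mm thick
- rack: Fixed light-wood tool rack, 140 (x) x 150 (y) x 45 mm high; origin under its centre. Two slots along x at y = -34 and +34 mm, 24 mm wide, floor at z 15 mm, 22 mm high, wholly covered; mouths at its x = +70 mm end, closed at the other. A tool comes out straight along +x; the stylus is clear after about 135 mm
- rest: Fixed dark-wood rest; origin under its centre. Foot 110 (x) x 70 (y) x 8 mm; two posts 12 mm thick at x -40 and +40 mm, 50 mm wide, each with a notch 28 mm wide (y), its floor at z 35 mm, cheeks to z 47. The handle lies in both notches along x (tip either way), centred, stylus axis at z 42 mm; the 68 mm between the posts are free for fingers
- panel: Fixed jade panel 164 (x) x 100 (y) mm, face at z 24 mm, in a wooden cradle; origin under its centre. A groove 12 mm wide, 6 mm deep, floor z 18 mm, runs in 3 straight legs through the seam points. It starts in a pocket 24 x 28 mm (x -72 to -48, y -29 to -1) and ends closed at x 67. To clear its walls lean the stylus along the panel's x (either way), handle 30 degrees or more above level
- seam_start (a point): On the groove floor, centre of the wide pocket, panel frame (-60, -15, 18) mm
- seam_bend1 (a point): On the groove floor at the first bend, panel frame (-25, -15, 18) mm
- seam_bend2 (a point): On the groove floor at the second bend, panel frame (25, 15, 18) mm
- seam_end (a point): On the groove floor near its narrow end, panel frame (60, 15, 18) mm; the ball's centre can go 3 mm further
- bowl: Bystander: white water bowl, 90 mm across, 55 mm high, origin under its centre
- discs: Bystander: red-brown grinding stone, 60 mm across, 16 mm high
- offcut: Bystander: pale jade offcut 60 x 40 x 22 mm

How it is judged:
By the outcome, as a careful person would: the job done as asked, in the order asked, and still so for the second after the job is handed in, with the robot touching nothing.
It also fails if it takes over 72 s, if anything falls off the work surface, if the arm or the gripper's body presses on something with over 40 N, if the wrist force passes 120 N, or if a joint passes its speed limit or range.

## Working session

There is one attempt and no reset: what is moved stays moved. The work goes in short steps, Python scripts to look and compute and a tool call to move; the robot and the scene stay as the last step left them, time stands still between calls to the robot, and variables do not carry over. Pictures are saved under pics/ and viewed, about 8 in all and at most 12, crops included, and the job is handed in when it is done.

Besides the shell and the picture viewer there is one more tool, called after "Call:" in YAML: its name, and indented under it one key for each argument. drive_tool: Moves the arm, as the interface text tells. Its arguments: {"type":"object","properties":{"increments":{"type":"array","items":{"type":"array","items":{"type":"number"}}},"force":{"type":"number"}},"required":["increments"]}

```bash
ls; mkdir -p pics
python3 - <<'E'
from station import manip
import cv2,numpy as np
for n in("scene","top"):
    im=manip.snapshot(n); cv2.imwrite(f"pics/{n}0.png",im[:,:,::-1]); c=manip.camera_model(n); print(n,np.round(c["mtx"],1).tolist(),np.round(c["cam_to_world"],3).tolist())
s=manip.sense();print(s, manip.pinch_z)
E
```

```text
pics
scene [[373.0, 0.0, 316.6], [0.0, 373.0, 198.9], [0.0, 0.0, 1.0]] [[0.81, 0.474, -0.345, 0.925], [0.586, -0.648, 0.487, -0.486], [0.007, -0.597, -0.802, 0.803], [0.0, 0.0, 0.0, 1.0]]
top [[462.6, 0.0, 320.6], [0.0, 462.6, 199.4], [0.0, 0.0, 1.0]] [[0.025, -0.984, 0.176, 0.43], [-1.0, -0.027, -0.012, -0.027], [0.017, -0.176, -0.984, 0.981], [0.0, 0.0, 0.0, 1.0]]
{'t': 0.1, 'q': array([ 1.13050398e+00,  5.28363441e-01,  1.43379675e+00, -7.60609253e-06,
        1.18141882e+00, -1.78505304e-01]), 'qd': array([ 2.87958695e-04, -3.01042669e-03, -2.21792444e-03, -1.20459711e-03,
        7.37165915e-05, -1.08336494e-03]), 'tau': array([ 7.92705396e-05, -4.43306923e+01, -1.78586107e+01, -2.57933480e-04,
        3.88835615e-03, -1.67278245e-05]), 'tcp_pos': array([0.16144527, 0.60310487, 0.2304303 ]), 'tool_rot': array([ 1.30518572e-01,  9.91445367e-01, -9.47089401e-04, -2.99058860e-04]), 'force': array([-0.15838909,  0.72014426,  0.81634963]), 'ft_torque': array([-0.00883777,  0.01772599,  0.00740506]), 'finger_gap': 1.000189803731576} 0.0187
```

View pics/top0.png

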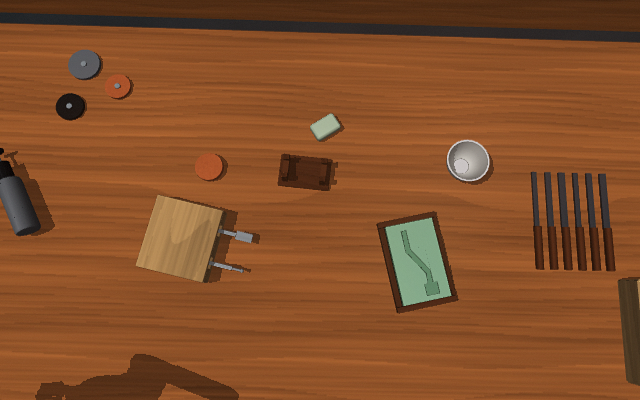

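View pics/scene0.png

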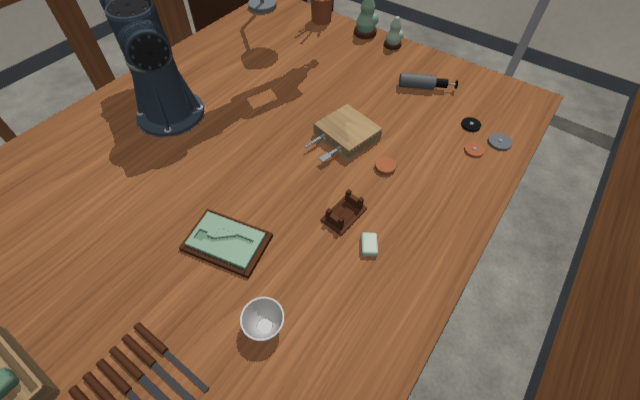

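The top view shows the rack at about (180,238) with the stylus, the thin tip, at (215–248, 264–271) and the scraper at (258,240). The rest is at (306,172) and the panel at (417,262), with its pocket at the lower right (432,288). Next I'll measure them from masks.

```bash
cat > h.py <<'E'
import cv2,numpy as np
from station import manip
from scipy.spatial.transform import Rotation as R
def ray(n,uv):
    c=manip.camera_model(n);K=c["mtx"];T=c["cam_to_world"]
    d=T[:3,:3]@np.linalg.solve(K,[uv[0],uv[1],1.]);return T[:3,3],d
def cast(n,uv,z):
    o,d=ray(n,uv);return o+d*(z-o[2])/d[2]
def proj(n,p):
    c=manip.camera_model(n);T=c["cam_to_world"];q=c["mtx"]@(T[:3,:3].T@(np.asarray(p)-T[:3,3]));return q[:2]/q[2]
def tri(uv1,uv2,a="top",b="scene"):
    o1,d1=ray(a,uv1);o2,d2=ray(b,uv2)
    s=np.linalg.lstsq(np.c_[d1,-d2],o2-o1,rcond=None)[0];p,q=o1+d1*s[0],o2+d2*s[1]
    return (p+q)/2,np.linalg.norm(p-q)
def snap(n,name):
    im=np.ascontiguousarray(manip.snapshot(n)[:,:,::-1]);cv2.imwrite(f"pics/{name}.png",im);return im
E
python3 - <<'E'
import cv2,numpy as np
from h import *
im=cv2.imread("pics/top0.png");hsv=cv2.cvtColor(im,cv2.COLOR_BGR2HSV)
for p in[(400,225),(170,215),(240,269),(306,172),(382,230)]:print(p,hsv[p[1],p[0]])
def big(m,box):
    x0,y0,x1,y1=box;k=np.zeros_like(m);k[y0:y1,x0:x1]=m[y0:y1,x0:x1]
    cs=cv2.findContours(k,0,1)[0];return max(cs,key=cv2.contourArea)
# jade face
m=cv2.inRange(hsv,(40,30,80),(95,255,255));c=big(m,(360,200,470,320));r=cv2.minAreaRect(c);print("jade",r)
print([np.round(cast("top",p,.024)[:2],4).tolist() for p in cv2.boxPoints(r)])
# panel-frame groove points guess later
mr=cv2.inRange(hsv,(0,0,0),(179,255,75));c=big(mr,(270,145,345,200));r=cv2.minAreaRect(c);print("rest",r,[np.round(cast("top",p,.008)[:2],4).tolist() for p in cv2.boxPoints(r)])
a=cv2.resize(im[185:290,130:265],None,fx=4,fy=4,interpolation=cv2.INTER_CUBIC)[:,:400]
a=cv2.resize(im[185:290,190:265],(375,525),interpolation=cv2.INTER_CUBIC)
b=cv2.resize(im[140:205,270:345],(375,325),interpolation=cv2.INTER_CUBIC)
o=np.zeros((525,760,3),np.uint8);o[:,:375]=a;o[:325,380:755]=b;cv2.imwrite("pics/crop1.png",o)
E
```

```text
(400, 225) [ 63  53 167]
(170, 215) [ 16 131 177]
(240, 269) [11 34 82]
(306, 172) [ 10 185  76]
(382, 230) [ 11 180  71]
jade ((417.7507629394531, 260.94097900390625), (81.65251922607422, 49.12893295288086), 76.75948333740234)
[[0.5471, -0.1729], [0.5735, -0.2734], [0.411, -0.3087], [0.3863, -0.2109]]
rest ((304.77557373046875, 172.08863830566406), (50.556617736816406, 31.906591415405273), 6.519801616668701) [[0.633, 0.054], [0.7036, 0.049], [0.6939, -0.0604], [0.6235, -0.0541]]
```

View pics/crop1.png

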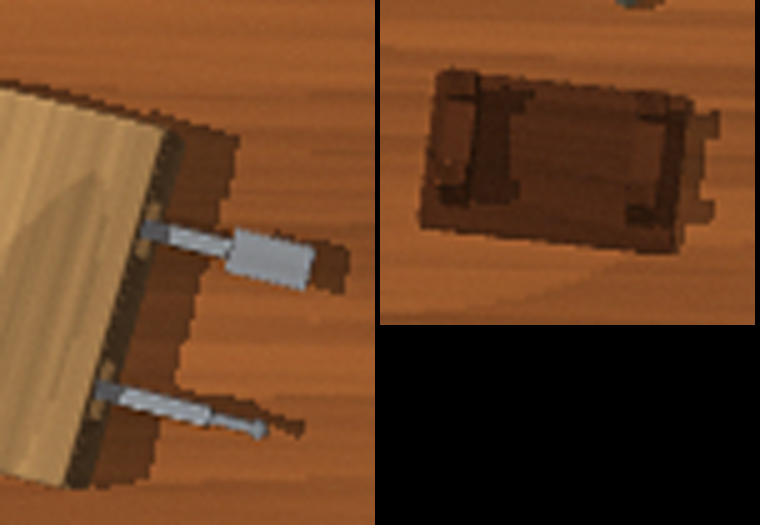

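The crop shows the stylus tip at about (262,430), which is full-image (242.4,271). Its shank leaves the mouth at about (113,391), or (212.6,263). The dark rest has its foot fully visible and its axis close to world y.

```bash
cat >> h.py <<'E'
def go(p,psi,tilt=None,cur=None):
    """print shift(cm)/rotvec in tool frame to reach TCP p with tool-down x-axis yaw psi(deg); tilt: extra world rotvec"""
    s=manip.sense();R0=R.from_quat(s["tool_rot"]);c=np.cos(np.radians(psi));q=np.sin(np.radians(psi))
    M=R.from_matrix(np.array([[c,q,0],[q,-c,0],[0,0,-1.]]))
    if tilt is not None:M=R.from_rotvec(tilt)*M
    return np.round(np.r_[R0.inv().apply((np.asarray(p)-s["tcp_pos"])*100),(R0.inv()*M).as_rotvec()],3).tolist()
E
python3 - <<'E'
from h import *
im=cv2.imread("pics/top0.png");hsv=cv2.cvtColor(im,cv2.COLOR_BGR2HSV)
m=cv2.inRange(hsv,(13,60,130),(24,160,255));k=np.zeros_like(m);k[185:290,125:235]=m[185:290,125:235]
k=cv2.morphologyEx(k,cv2.MORPH_OPEN,np.ones((3,3)));c=max(cv2.findContours(k,0,1)[0],key=cv2.contourArea)
r=cv2.minAreaRect(c);P=np.array([cast("top",p,.045)[:2] for p in cv2.boxPoints(r)]);print("rack",r,P.round(4).tolist(),P.mean(0))
g=cv2.inRange(hsv,(0,0,95),(179,70,255));k=np.zeros_like(g);k[255:280,208:250]=g[255:280,208:250]
ys,xs=np.nonzero(k);W=np.array([cast("top",p,.022)[:2] for p in zip(xs,ys)]);mu=W.mean(0)
d=np.linalg.svd(W-mu)[2][0];d*=np.sign(-d[1]);t=(W-mu)@d
print("stylus",len(W),mu,np.degrees(np.arctan2(d[1],d[0])),"ends",mu+d*t.max(),mu+d*t.min())
a=cast("top",(242.4,271),.022);b=cast("top",(212.6,263),.022);print(a,b,np.degrees(np.arctan2(*(a-b)[1::-1])))
# scene view
i2=cv2.imread("pics/scene0.png");h2=cv2.cvtColor(i2,cv2.COLOR_BGR2HSV)
print("tip proj in scene",proj("scene",a))
c0,th=np.array([.4795,-.2415]),np.radians(13.3)
Rm=np.array([[np.cos(th),-np.sin(th)],[np.sin(th),np.cos(th)]])
o=cv2.resize(im[200:325,365:470],None,fx=5,fy=5,interpolation=2);
for q in[(-60,-15),(-25,-15),(25,15),(60,15)]:
    w=np.r_[c0+Rm@np.array(q)/1000,.018];u=(proj("top",w)-[365,200]+.5)*5;cv2.circle(o,tuple(int(v) for v in u),3,(0,0,255),-1)
for q in[(-82,-50),(-82,50),(82,50),(82,-50)]:
    w=np.r_[c0+Rm@np.array(q)/1000,.024];u=(proj("top",w)-[365,200]+.5)*5;cv2.circle(o,tuple(int(v) for v in u),3,(255,0,0),-1)
cv2.imwrite("pics/crop2.png",o[:590])
E
```

```text
rack ((178.49996948242188, 237.99998474121094), (68.54290771484375, 76.64717864990234), 15.94539737701416) [[0.4539, 0.3282], [0.6043, 0.2995], [0.569, 0.1625], [0.4203, 0.1949]] [0.51184143 0.24628074]
stylus 94 [0.45649836 0.15077903] -102.47795317243093 ends [0.44934939 0.11847332] [0.46216498 0.17638615]
[0.4487394  0.11779759 0.022     ] [0.46338337 0.17953765 0.022     ] -103.3432663519719
tip proj in scene [303.76791685 147.2269033 ]
```

View pics/crop2.png

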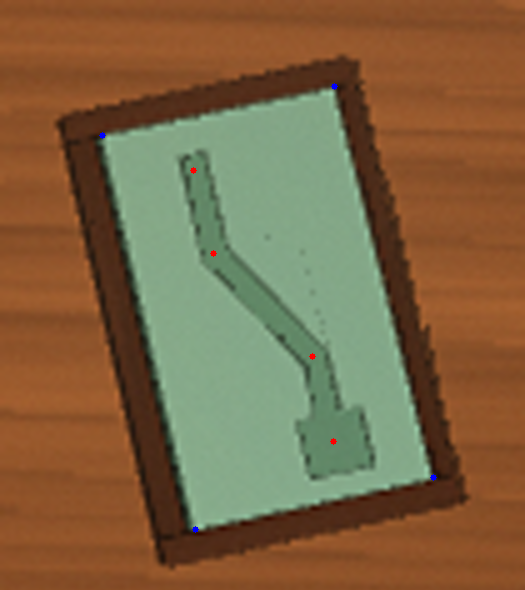

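```bash
python3 -c "
from h import *
print(go([.4588,.1608,.09],76.8))"
```

```text
[-40.174, -35.0, 14.098, -0.002, 0.001, 1.539]
```

Call:
drive_tool:
  increments:
    - [130,-10,-8.75,2,0,0,0.4]
    - [130,-20,-17.5,4,0,0,0.8]
    - [130,-30,-26,5,0,0,1.2]
    - [130,-40.2,-35,6,0,0,1.54]
    - [130,-40.2,-35,6,0,0,1.54]
    - [130,-40.2,-35,6,0,0,1.54]
    - [130,-40.2,-35,6,0,0,1.54]
    - [130,-40.2,-35,6,0,0,1.54]
    - [130,-40.2,-35,6,0,0,1.54]
    - [130,-40.2,-35,6,0,0,1.54]
    - [130,-40.2,-35,6,0,0,1.54]
    - [130,-40.2,-35,10,0,0,1.54]
    - [130,-40.2,-35,14,0,0,1.54]
    - [130,-40.2,-35,16,0,0,1.54]
    - [130,-40.2,-35,16,0,0,1.54]
    - [130,-40.2,-35,16,0,0,1.54]
    - [130,-40.2,-35,16,0,0,1.54]
    - [130,-40.2,-35,16,0,0,1.54]
  force: 50

```text
t: 1.9
tcp_pos: [0.4604, 0.1619, 0.0726]
tool_rot: [0.784, 0.621, 0.001, 0.001]
force: [0.1, 0.6, 0.7]
finger_gap: 0.492
```

Run:
```python
from h import *
s=manip.sense();print(s["t"],s["tcp_pos"],s["finger_gap"],s["q"].round(2));print(go([.4588,.1608,.005],76.8))
a=snap("top","t1")[200:300,180:280];b=snap("scene","s1")[90:190,270:370]
cv2.imwrite("pics/c3.png",cv2.resize(np.hstack([a,b]),(800,400),interpolation=2))
```

```text
1.9 [0.46039172 0.16188006 0.0726384 ] 0.49181595244236864 [ 0.11  0.62  1.91 -0.    0.62  0.34]
[-0.148, -0.149, 6.763, 0.003, -0.001, -0.0]
```

View pics/c3.png

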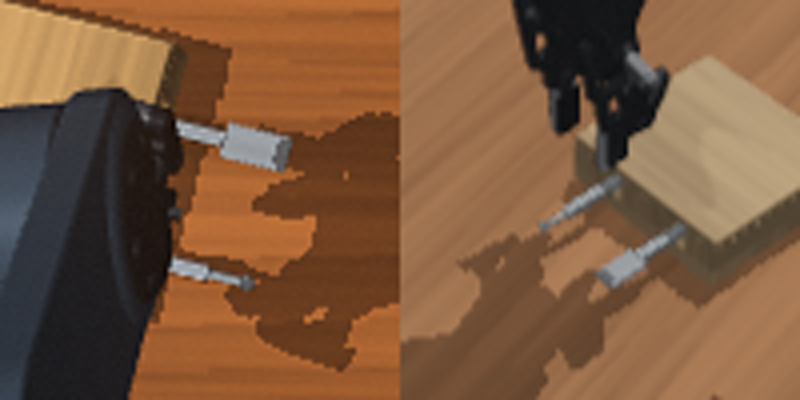

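Top crop: the shank comes out at about (170,265) with the ball at (250,283). The gripper is over the shank near the mouth, clear of the scraper. Descending now.

Call:
drive_tool:
  increments:
    - [130,-0.15,-0.15,2,0,0,0]
    - [130,-0.15,-0.15,4,0,0,0]
    - [130,-0.15,-0.15,5.5,0,0,0]
    - [130,-0.15,-0.15,6.5,0,0,0]
    - [130,-0.15,-0.15,6.5,0,0,0]
    - [130,-0.15,-0.15,6.5,0,0,0]

```text
t: 2.6
tcp_pos: [0.4579, 0.1605, 0.0067]
tool_rot: [0.784, 0.621, 0.0, 0.0]
force: [-0.1, 0.3, -0.6]
finger_gap: 0.486
```

Run:
```python
from h import *
s=manip.sense();print(s["t"],s["tcp_pos"],s["force"]);print(go([.4588,.1608,.005],76.8))
b=snap("scene","s2")[100:180,280:360]
cv2.imwrite("pics/c4.png",cv2.resize(b,(560,560),interpolation=2))
```

```text
2.6 [0.4579     0.16052653 0.00665795] [-0.06489651  0.31071733 -0.63858593]
[0.047, 0.081, 0.166, 0.0, -0.0, -0.001]
```

View pics/c4.png

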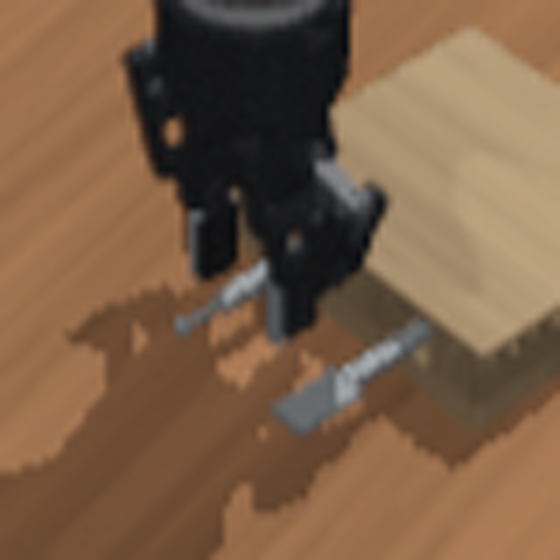

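The fingers straddle the shank, with the ball at (180,323) sticking out ahead, so I'm closing the gripper.

Call:
drive_tool:
  increments:
    - [255,0,0.08,0.05,0,0,0]
    - [255,0,0.08,0.05,0,0,0]
    - [255,0,0.08,0.05,0,0,0]
    - [255,0,0.08,0.05,0,0,0]
    - [255,0,0.08,0.05,0,0,0]
    - [255,0,0.08,0.05,0,0,0]
    - [255,0,0.08,0.05,0,0,0]
  force: 50

```text
t: 3.35
tcp_pos: [0.4588, 0.1603, 0.006]
tool_rot: [0.784, 0.621, 0.0, 0.0]
force: [-0.1, 0.1, 3.7]
finger_gap: 0.078
```

Call:
drive_tool:
  increments:
    - [255,0,0,-0.15,0,0,0]
    - [255,0,0,-0.3,0,0,0]
    - [255,-0.5,0,-0.3,0,0,0]
    - [255,-1.5,0,-0.3,0,0,0]
    - [255,-2.5,0,-0.3,0,0,0]
    - [255,-3.5,0,-0.3,0,0,0]
    - [255,-4.5,0,-0.3,0,0,0]
    - [255,-5.5,0,-0.3,0,0,0]
    - [255,-6.5,0,-0.3,0,0,0]
    - [255,-7.5,0,-0.3,0,0,0]

```text
t: 4.35
tcp_pos: [0.4411, 0.0863, 0.0088]
tool_rot: [0.784, 0.621, 0.0, 0.0]
force: [-0.4, -0.9, 0.3]
finger_gap: 0.081
```

Call:
drive_tool:
  increments:
    - [255,-1,0,0,0,0,0]
    - [255,-2,0,0,0,0,0]
    - [255,-3,0,0,0,0,0]
    - [255,-4,0,0,0,0,0]
    - [255,-5,0,0,0,0,0]
    - [255,-6,0,0,0,0,0]
    - [255,-7,0,0,0,0,0]
    - [255,-8,0,0,0,0,0]
    - [255,-9,0,0,0,0,0]
    - [255,-9,0,-3,0,0,0]
    - [255,-9,0,-6,0,0,0]
    - [255,-9,0,-9,0,0,0]
    - [255,-9,0,-10,0,0,0]
    - [255,-9,0,-10,0,0,0]
    - [255,-9,0,-10,0,0,0]

```text
t: 5.85
tcp_pos: [0.4202, -0.0004, 0.1083]
tool_rot: [0.784, 0.621, -0.0, -0.0]
force: [-0.9, 0.6, -1.3]
finger_gap: 0.084
```

Run:
```python
from h import *
s=manip.sense();print(s["t"],s["tcp_pos"],s["force"],s["finger_gap"])
a=snap("top","t5");b=snap("scene","s5");x,y=proj("top",s["tcp_pos"]).astype(int);print(x,y);u,v=proj("scene",s["tcp_pos"]).astype(int);print(u,v)
f=lambda i,x,y:cv2.resize(i[y-65:y+65,x-65:x+65],(390,390),interpolation=2)
cv2.imwrite("pics/c5.png",np.hstack([f(a,x,y),f(b,u,v)]))
```

```text
5.85 [ 0.42022385 -0.0004249   0.10832886] [-0.85291441  0.58727789 -1.29644953] 0.08439596612692506
298 287
266 145
```

View pics/c5.png

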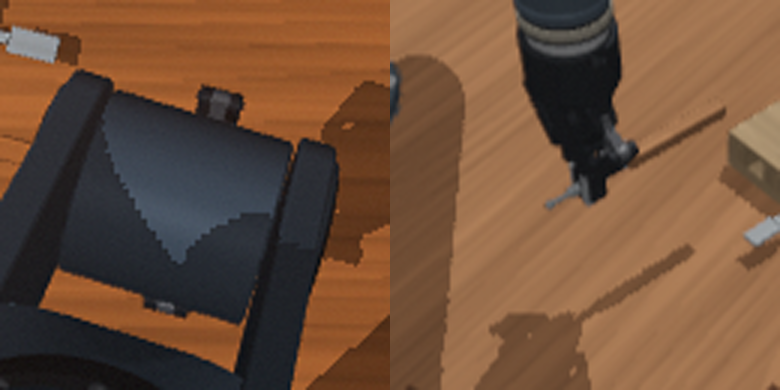

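The scraper stays in the rack and the stylus is out and held. In full-scene pixels its tip is at about (253.3,148.7) and its handle end at about (312.7,116.7). I'll check that it is level and work out the placement on the rest.

Run:
```python
from h import *
s=manip.sense();d=np.array([-np.cos(np.radians(76.8)),-np.sin(np.radians(76.8)),0]);g=s["tcp_pos"]+[0,0,.016]
for n,uv in(("tip",(253.3,148.7)),("tail",(312.7,116.7))):
    for z in(.11,.1245,.14):
        p=cast("scene",uv,z);print(n,z,p.round(4),"along",((p-g)@d).round(4),"lat",((p-g)@[-d[1],d[0],0]).round(4))
print(proj("scene",g+d*.044),proj("scene",g-d*.15))
# rest refine: scene view foot
print(go([.6635+.095*.088,-.0028+.095*-0,.1],85))
e=np.array([np.cos(np.radians(-95.1)),np.sin(np.radians(-95.1))]);t=np.array([.6635,-.0028])+.095*e;print("rest place",t,go([*t,.11],84.9))
```

```text
tip 0.11 [ 0.4011 -0.0311  0.11  ] along 0.0344 lat -0.0112
tip 0.1245 [ 0.412  -0.0406  0.1245] along 0.0411 lat 0.0017
tip 0.14 [ 0.4237 -0.0508  0.14  ] along 0.0484 lat 0.0154
tail 0.11 [0.4515 0.1581 0.11  ] along -0.1614 lat -0.0053
tail 0.1245 [0.4614 0.1447 0.1245] along -0.1506 lat 0.0074
tail 0.14 [0.472  0.1303 0.14  ] along -0.1389 lat 0.021
[252.02184253 149.08409295] [310.77776157 115.61631376]
[5.52, 24.596, 0.711, -0.003, -0.0, -0.144]
rest place [ 0.65505504 -0.0974239 ] [-4.075, 25.125, -0.291, -0.003, -0.0, -0.142]
```

Call:
drive_tool:
  increments:
    - [255,-1,4,0,0,0,-0.07]
    - [255,-2,8,0,0,0,-0.14]
    - [255,-3,12,0,0,0,-0.14]
    - [255,-4,16,0,0,0,-0.14]
    - [255,-4.3,20,0,0,0,-0.14]
    - [255,-4.3,24,0,0,0,-0.14]
    - [255,-4.3,25.2,0,0,0,-0.14]
    - [255,-4.3,25.2,0,0,0,-0.14]
    - [255,-4.3,25.2,0,0,0,-0.14]
    - [255,-4.3,25.2,0,0,0,-0.14]
    - [255,-4.3,25.2,0,0,0,-0.14]

```text
t: 7.05
tcp_pos: [0.6547, -0.0993, 0.1084]
tool_rot: [0.738, 0.674, -0.001, -0.001]
force: [0.6, -0.3, -0.6]
finger_gap: 0.077
```

Run:
```python
from h import *
s=manip.sense();print(s["t"],s["tcp_pos"],s["force"],s["finger_gap"],go([.6549,-.0994,.05],84.9))
a=snap("top","t6");b=snap("scene","s6")
f=lambda i,x,y:cv2.resize(i[y-50:y+50,x-50:x+50],(400,400),interpolation=2)
cv2.imwrite("pics/c6.png",np.hstack([f(a,310,165),f(b,335,200)]))
```

```text
7.05 [ 0.65465855 -0.09929845  0.10839687] [ 0.59056637 -0.26922308 -0.58066565] 0.07673500829705586 [-0.011, 0.037, 5.84, -0.002, -0.0, -0.002]
```

View pics/c6.png

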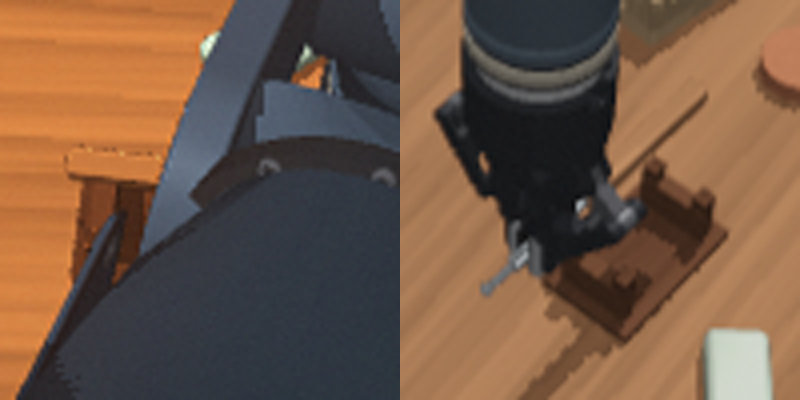

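The stylus is held over the rest. The tail is at about scene pixel (361.5,173.8) and sits in line with the posts. Lowering slowly.

Call:
drive_tool:
  increments:
    - [255,0,0,2,0,0,0]
    - [255,0,0,4,0,0,0]
    - [255,0,0,5.5,0,0,0]
    - [255,0,0,6.5,0,0,0]
    - [255,0,0,7,0,0,0]
    - [255,0,0,7.3,0,0,0]
    - [255,0,0,7.3,0,0,0]

```text
t: 7.85
tcp_pos: [0.6563, -0.1, 0.0359]
tool_rot: [0.739, 0.674, 0.0, 0.0]
force: [-0.1, -0.2, 0.0]
finger_gap: 0.079
```

Run:
```python
from h import *
s=manip.sense();print(s["t"],s["tcp_pos"],s["force"],s["ft_torque"],s["finger_gap"])
b=snap("scene","s7")
cv2.imwrite("pics/c7.png",cv2.resize(b[150:250,285:385],(500,500),interpolation=2))
```

```text
7.85 [ 0.65627523 -0.09997365  0.0358699 ] [-0.1107202 -0.1680892  0.0128223] [-0.04140896  0.052758    0.01990616] 0.07874276714887621
```

View pics/c7.png

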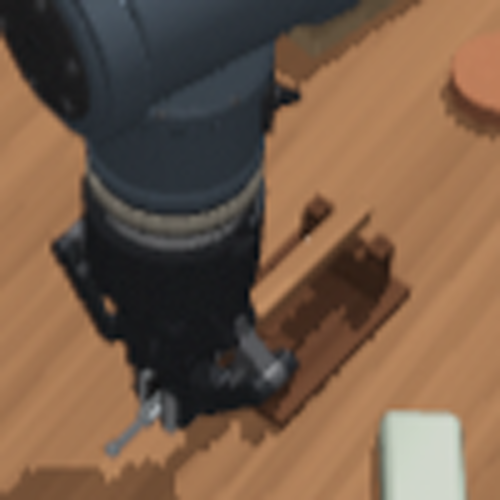

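The handle at tail (368,213) sits between the far post's cheeks at (320,205) and (380,245). I'm going down the last centimetre.

Call:
drive_tool:
  increments:
    - [255,0,0.1,0.4,0,0,0]
    - [255,0,0.1,0.7,0,0,0]
    - [255,0,0.1,0.9,0,0,0]
    - [255,0,0.1,1.0,0,0,0]
    - [255,0,0.1,1.0,0,0,0]
    - [255,0,0.1,1.0,0,0,0]

```text
t: 8.5
tcp_pos: [0.6572, -0.1, 0.0262]
tool_rot: [0.739, 0.674, 0.0, 0.0]
force: [-1.0, -1.1, 2.0]
finger_gap: 0.08
```

Call:
drive_tool:
  increments:
    - [255,0,-0.2,0.05,0,0,0]
    - [255,0,-0.2,0.1,0,0,0]
    - [255,0,-0.2,0.1,0,0,0]
    - [160,0,-0.2,0.1,0,0,0]
    - [160,0,-0.2,0.1,0,0,0]
    - [160,0,-0.2,0.1,0,0,0]
    - [160,0,-0.2,0.1,0,0,0]
    - [130,0,-0.2,0,0,0,0]
    - [130,0,-0.2,-2,0,0,0]
    - [130,0,-0.2,-5,0,0,0]
    - [130,0,-0.2,-8,0,0,0]
    - [130,0,-5,-12,0,0,0]
    - [130,0,-10,-12,0,0,0]
    - [130,0,-15,-12,0,0,0]
    - [130,0,-20,-12,0,0,0]
    - [130,0,-20,-12,0,0,0]
    - [130,0,-20,-12,0,0,0]

```text
t: 10.2
tcp_pos: [0.4559, -0.0813, 0.1461]
tool_rot: [0.739, 0.674, -0.0, -0.001]
force: [-0.1, -0.6, -0.9]
finger_gap: 0.49
```

Run:
```python
from h import *
s=manip.sense();print(s["t"],s["tcp_pos"],s["force"],s["q"].round(2))
a=snap("top","t8");b=snap("scene","s8")
f=lambda i,x,y:cv2.resize(i[y-50:y+50,x-50:x+50],(400,400),interpolation=2)
cv2.imwrite("pics/c8.png",np.hstack([f(a,320,165),f(b,335,200)]))
```

```text
10.2 [ 0.45591942 -0.08126069  0.14609395] [-0.14575549 -0.61890725 -0.85236381] [-0.42  0.45  1.91 -0.    0.78 -0.33]
```

View pics/c8.png

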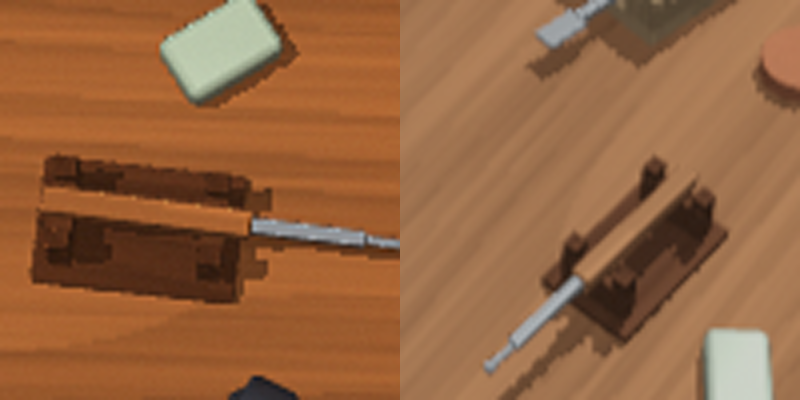

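The stylus rests in both notches, with the scraper and offcut untouched. In the top crop the handle runs (40,199) to (250,223) and the shank goes on to (400,245). I'll measure its axis numerically.

Run:
```python
from h import *
im=cv2.imread("pics/t8.png");h=cv2.cvtColor(im,cv2.COLOR_BGR2HSV)
g=cv2.inRange(h,(0,0,95),(179,75,255));k=np.zeros_like(g);k[162:185,325:390]=g[162:185,325:390]
ys,xs=np.nonzero(k);W=np.array([cast("top",p,.044)[:2] for p in zip(xs,ys)]);mu=W.mean(0);d=np.linalg.svd(W-mu)[2][0];d*=-np.sign(d[1]);t=(W-mu)@d
print(len(W),np.degrees(np.arctan2(d[1],d[0])),"start(x=55)",mu+d*t.min(),"end(139)",mu+d*t.max(),np.ptp(t))
print("junction, tail",cast("top",(332.5,170.75),.047),cast("top",(280,164.75),.047))
for n in("tail","tip"):pass
print(tri((280,164.75),(335-50+296/4,200-50+180/4)))
```

```text
121 -96.33130919610493 start(x=55) [ 0.6594636  -0.06191028] end(139) [ 0.65037997 -0.14377856] 0.08237067238650049
junction, tail [ 0.65842213 -0.06121794  0.047     ] [0.66806936 0.04807499 0.047     ]
(array([0.67357543, 0.05137112, 0.03626835]), np.float64(0.007172229217437025))
```

```bash
python3 -c "
from h import *
print(go([.6656,.013,.1106],84.5,tilt=.349*np.array([-.9954,.0958,0])))"
```

```text
[11.413, 19.578, 3.635, 0.004, -0.348, 0.004]
```

Call:
drive_tool:
  increments:
    - [130,3,5,1,0,-0.1,0]
    - [130,6,10,2,0,-0.2,0]
    - [130,9,15,3,0,-0.3,0]
    - [130,11.4,19.6,3.6,0,-0.35,0]
    - [130,11.4,19.6,3.6,0,-0.35,0]
    - [130,11.4,19.6,3.6,0,-0.35,0]
    - [130,11.4,19.6,3.6,0,-0.35,0]
    - [130,11.4,19.6,3.6,0,-0.35,0]
    - [130,11.4,19.6,3.6,0,-0.35,0]
  force: 60

```text
t: 11.2
tcp_pos: [0.6628, 0.0131, 0.11]
tool_rot: [0.728, 0.664, -0.129, 0.117]
force: [-0.4, 0.1, -0.2]
finger_gap: 0.491
```

```bash
python3 -c "
from h import *
s=manip.sense();print(s['t'],s['tcp_pos'],s['q'].round(2))
print(go([.6656,.013,.1106],84.5,tilt=.349*np.array([-.9954,.0958,0])))
print(go([.6626,-.0176,.026],84.5,tilt=.349*np.array([-.9954,.0958,0])))"
```

```text
11.2 [0.66279402 0.01310881 0.10999578] [ 0.01  0.77  1.38 -0.4   1.06  0.31]
[-0.007, 0.28, -0.062, 0.001, 0.001, 0.004]
[0.007, 0.268, 8.939, 0.001, 0.001, 0.004]
```

Call:
drive_tool:
  increments:
    - [130,0,0.27,2,0,0,0]
    - [130,0,0.27,4,0,0,0]
    - [130,0,0.27,6,0,0,0]
    - [130,0,0.27,7.5,0,0,0]
    - [130,0,0.27,8.5,0,0,0]
    - [130,0,0.27,8.9,0,0,0]
    - [130,0,0.27,8.9,0,0,0]
    - [130,0,0.27,8.9,0,0,0]

```text
t: 12.0
tcp_pos: [0.664, -0.0166, 0.0269]
tool_rot: [0.727, 0.664, -0.128, 0.118]
force: [0.4, -0.3, 1.0]
finger_gap: 0.488
```

```bash
python3 -c "
from h import *
s=manip.sense();print(s['t'],s['tcp_pos'],s['force'])
print(go([.6626,-.0176,.026],84.5,tilt=.349*np.array([-.9954,.0958,0])))
snap('scene','s9')"
```

```text
12.0 [ 0.66398326 -0.01661569  0.02691021] [ 0.4406324  -0.32988621  0.9875095 ]
[-0.073, -0.129, 0.123, 0.003, 0.001, 0.004]
```

Call:
drive_tool:
  increments:
    - [255,0,-0.1,0.05,0,0,0]
    - [255,0,-0.1,0.05,0,0,0]
    - [255,0,-0.1,0.05,0,0,0]
    - [255,0,-0.1,0.05,0,0,0]
    - [255,0,-0.1,0.05,0,0,0]
    - [255,0,-0.1,0.05,0,0,0]
    - [255,0,-0.1,0.05,0,0,0]
  force: 60

```text
t: 12.75
tcp_pos: [0.6628, -0.0165, 0.0264]
tool_rot: [0.727, 0.664, -0.128, 0.118]
force: [-1.1, 2.1, 5.4]
finger_gap: 0.15
```

```bash
python3 -c "
from h import *
s=manip.sense();R0=R.from_quat(s['tool_rot'])
print('ball in tool mm',R0.inv().apply(np.array([.6507,-.1407,.042])-s['tcp_pos'])*1000,'axis',R0.inv().apply([np.cos(np.radians(-95.5)),np.sin(np.radians(-95.5)),0]))
print('up10',R0.inv().apply([0,0,10]))"
```

```text
ball in tool mm [-122.55875902   -0.74858256   28.09770049] axis [-0.93939766 -0.00524613  0.3427893 ]
up10 [-3.42798797  0.01004123 -9.39408312]
```

Call:
drive_tool:
  increments:
    - [255,-0.7,0,-1.9,0,0,0]
    - [255,-1.4,0,-3.8,0,0,0]
    - [255,-2.4,0,-6.6,0,0,0]
    - [255,-3.4,0,-9.4,0,0,0]
    - [255,-3.4,0,-9.4,0,0,0]
    - [255,-3.4,0,-9.4,0,0,0]

```text
t: 13.35
tcp_pos: [0.6626, -0.0167, 0.127]
tool_rot: [0.727, 0.664, -0.128, 0.118]
force: [-0.8, -1.0, -0.2]
finger_gap: 0.154
```

```bash
cat >> h.py <<'E'
TH=np.radians(13.3);PX=np.array([np.cos(TH),np.sin(TH),0]);PY=np.array([-np.sin(TH),np.cos(TH),0]);PC=np.array([.4795,-.2415,0])
def seam(x,y,z):return PC+PX*x/1000+PY*y/1000+np.array([0,0,z/1000])
def ballpose(ball,axis_t,ball_t,lean=40):
    """shift/rotvec so the ball sits at `ball`, stylus tip dir = -PX lowered by lean; jaw axis along PY"""
    s=manip.sense();R0=R.from_quat(s["tool_rot"]);a=np.radians(lean)
    d=-np.cos(a)*PX-np.array([0,0,np.sin(a)]);A=np.asarray(axis_t)*[1,0,1];A=A/np.linalg.norm(A)
    # tool y along panel y sign such that det=+1
    j=np.array([0,1.,0]);best=min((R.align_vectors([d,sg*PY],[A,j])[0] for sg in(1,-1)),key=lambda r:(r.inv()*R0).magnitude())
    p=ball-best.apply(np.asarray(ball_t)/1000)
    return p,best,np.round(np.r_[R0.inv().apply((p-s["tcp_pos"])*100),(R0.inv()*best).as_rotvec()],3).tolist()
E
python3 -c "
from h import *
s=manip.sense();print(s['t'],s['tcp_pos'],s['force'],s['finger_gap']);a=snap('top','t10');b=snap('scene','s10')
R0=R.from_quat(s['tool_rot']);bt=np.array([-130,-1,53.]);
"
```

```text
13.35 [ 0.66264709 -0.01669027  0.12703742] [-0.82083459 -1.01580854 -0.21991278] 0.1537996987561746
```

```bash
cat >> h.py <<'E'
BT=np.array([-122.6,-.7,28.1]);AX=np.array([-.939,-.005,.343])
def ballnow():
    s=manip.sense();return s["tcp_pos"]+R.from_quat(s["tool_rot"]).apply(BT/1000)
def steel(n,im,r=22):
    b=ballnow();R0=R.from_quat(manip.sense()["tool_rot"]);ax=R0.apply(AX/np.linalg.norm(AX));out=[]
    u=proj(n,b);v=proj(n,b-.07*ax)
    h=cv2.cvtColor(im,cv2.COLOR_BGR2HSV);g=cv2.inRange(h,(0,0,85),(179,80,255))
    m=np.zeros_like(g);cv2.line(m,tuple(int(round(t)) for t in u+(u-v)*.15),tuple(int(round(t)) for t in v),255,15);g&=m
    ys,xs=np.nonzero(g);P=np.c_[xs,ys].astype(float);e=(u-v)/np.linalg.norm(u-v);nn=np.array([-e[1],e[0]])
    al=(P-u)@e;la=(P-u)@nn
    print(n,"ball px",u.round(1),"steel end beyond ball px",al.max().round(1),"lat near tip",la[al>al.max()-6].mean().round(2),"lat far",la[al<al.min()+12].mean().round(2),"px/m",np.linalg.norm(u-v)/.07,"n",len(P))
E
python3 -c "
from h import *
for n,f in(('top','t10'),('scene','s10')):steel(n,cv2.imread(f'pics/{f}.png'))
p,b,v=ballpose(seam(-60,-15,60),AX,BT);print(p,v)"
```

```text
top ball px [376.9 164.9] steel end beyond ball px 1.1 lat near tip -0.83 lat far -1.05 px/m 533.3083387079569 n 168
scene ball px [304.6 218.4] steel end beyond ball px -0.5 lat near tip -0.05 lat far 0.14 px/m 414.8924861399165 n 140
[ 0.52756135 -0.24627148  0.1282147 ] [-22.738, -11.222, 7.966, -0.001, 0.605, 1.27]
```

Call:
drive_tool:
  increments:
    - [255,-2,-1,0.6,0,0.06,0.12]
    - [255,-4.5,-2.2,1.5,0,0.12,0.25]
    - [255,-6.8,-3.3,2.3,0,0.18,0.38]
    - [255,-9.1,-4.5,3.2,0,0.24,0.51]
    - [255,-11.4,-5.6,4,0,0.3,0.635]
    - [255,-13.7,-6.7,4.8,0,0.36,0.76]
    - [255,-16,-7.8,5.6,0,0.42,0.89]
    - [255,-18.2,-9,6.4,0,0.48,1.02]
    - [255,-20.5,-10.1,7.2,0,0.545,1.145]
    - [255,-22.7,-11.2,7.9,0,0.605,1.27]
    - [255,-22.7,-11.2,7.9,0,0.605,1.27]
    - [255,-22.7,-11.2,7.9,0,0.605,1.27]
    - [255,-22.7,-11.2,7.9,0,0.605,1.27]
    - [255,-22.7,-11.2,7.9,0,0.605,1.27]

```text
t: 14.85
tcp_pos: [0.5296, -0.2443, 0.1291]
tool_rot: [0.978, 0.116, 0.172, -0.02]
force: [0.3, 0.3, -0.0]
finger_gap: 0.151
```

```bash
python3 -c "
from h import *
s=manip.sense();print(s['t'],s['tcp_pos'],s['force'],s['finger_gap'],s['q'].round(2));b=ballnow();print('ball',b,'panel',(b-PC)@PX*1000,(b-PC)@PY*1000)
print(ballpose(seam(-60,-15,60),AX,BT)[2], ballpose(seam(-60,-15,32),AX,BT)[2])
A=snap('top','t11');B=snap('scene','s11');steel('top',A);steel('scene',B)"
```

```text
14.85 [ 0.52957213 -0.24429399  0.12906794] [ 0.26072762  0.32696481 -0.0426938 ] 0.15148908570356628 [-0.78  0.56  1.83  0.52  0.62  0.15]
ball [ 0.42673046 -0.26825266  0.06072738] panel -57.50864841195066 -13.895507059171942
[-0.256, 0.145, -0.003, -0.001, -0.001, 0.003] [-1.214, 0.146, 2.629, -0.001, -0.001, 0.003]
top ball px [435.9 286.8] steel end beyond ball px 4.4 lat near tip -6.24 lat far 2.87 px/m 400.78352087588553 n 387
scene ball px [196.5 227.2] steel end beyond ball px 6.8 lat near tip -5.14 lat far -2.6 px/m 224.61930518576446 n 238
```

Call:
drive_tool:
  increments:
    - [255,-0.3,0.15,0.2,0,0,0]
    - [255,-0.6,0.15,1,0,0,0]
    - [255,-0.9,0.15,1.8,0,0,0]
    - [255,-1.2,0.15,2.6,0,0,0]
    - [255,-1.2,0.15,2.6,0,0,0]
    - [255,-1.2,0.15,2.6,0,0,0]

```text
t: 15.55
tcp_pos: [0.5268, -0.2475, 0.1002]
tool_rot: [0.978, 0.114, 0.172, -0.021]
force: [0.2, -0.3, 0.4]
finger_gap: 0.149
```

```bash
python3 -c "
from h import *
s=manip.sense();b=ballnow();print(s['t'],'ball',b,'panel',(b-PC)@PX*1000,(b-PC)@PY*1000)
A=snap('top','t12');B=snap('scene','s12')
print(proj('top',b)-[405,260],proj('scene',b)-[180,205])
print(proj('top',seam(-60,-15,18))-[405,260],proj('scene',seam(-60,-15,18))-[180,205])
a=cv2.resize(A[260:310,405:455],(400,400),interpolation=2);c=cv2.resize(B[205:255,180:230],(400,400),interpolation=2)
cv2.imwrite('pics/c12.png',np.hstack([a,c]))"
```

```text
15.55 ball [ 0.42390991 -0.27113153  0.03183273] panel -60.915822002197025 -16.04829462220713
[28.47918678 28.19754602] [17.82295035 28.83730817]
[26.14617464 27.77331024] [19.7962274  31.58767428]
```

View pics/c12.png

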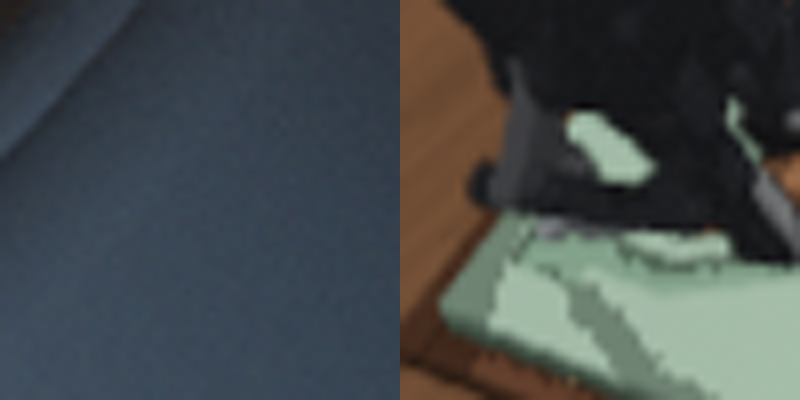

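In the scene crop the ball is at about (545,228), which is 18.1,28.5 locally against a predicted 17.8,28.8. That puts it over the pocket. The arm blocks the top view, so I'll check the panel fit once in the scene camera.

```bash
python3 -c "
from h import *
for n,box in(('scene',(170,200,280,280)),('top',(370,205,465,315))):
    im=cv2.imread(f'pics/{n}0.png');h=cv2.cvtColor(im,cv2.COLOR_BGR2HSV);m=cv2.inRange(h,(40,30,80),(95,255,255))
    x0,y0,x1,y1=box;k=np.zeros_like(m);k[y0:y1,x0:x1]=m[y0:y1,x0:x1];c=cv2.convexHull(max(cv2.findContours(k,0,1)[0],key=cv2.contourArea))
    q=np.array([proj(n,seam(x,y,24)) for x,y in((-82,-50),(-82,50),(82,50),(82,-50))],np.float32)
    f=lambda c:(lambda M:np.array([M['m10'],M['m01']])/M['m00'])(cv2.moments(c))
    a=cast(n,f(c),.024);b=cast(n,f(q),.024);print(n,cv2.contourArea(c),cv2.contourArea(q),'panel offset mm',(a-b)@PX*1000,(a-b)@PY*1000)
v=ballpose(seam(-60,-15,22),AX,BT)[2];print(v);print(ballpose(seam(-60,-15,32),AX,BT)[2])
p,b,_=ballpose(seam(0,0,0),AX,BT);print('tool axes: PX',b.inv().apply(PX).round(3),'PY',b.inv().apply(PY).round(3),'Z',b.inv().apply([0,0,1]).round(3))"
```

```text
scene 2556.5 2464.48152216326 panel offset mm 2.165027957511371 2.4420105838326363
top 3910.5 3878.222063309746 panel offset mm -0.5024774309479736 0.7189339782780363
[-0.291, -0.144, 1.023, 0.0, -0.002, 0.001]
[0.052, -0.143, 0.083, 0.0, -0.002, 0.001]
tool axes: PX [ 0.94  -0.     0.341] PY [-0. -1.  0.] Z [ 0.341 -0.    -0.94 ]
```

The top camera's panel fit is within 1 mm; the scene offset is biased by the visible side face. The groove only leaves ±2 mm, so I'll feel the pocket's walls and floor.

Call:
drive_tool:
  increments:
    - [255,0,-0.15,0.1,0,0,0]
    - [255,-0.08,-0.15,0.4,0,0,0]
    - [255,-0.15,-0.15,0.6,0,0,0]
    - [255,-0.22,-0.15,0.83,0,0,0]
    - [255,-0.22,-0.15,0.83,0,0,0]
    - [255,-0.22,-0.15,0.83,0,0,0]

```text
t: 16.25
tcp_pos: [0.5275, -0.246, 0.0921]
tool_rot: [0.978, 0.114, 0.173, -0.02]
force: [-0.1, 0.1, -0.1]
finger_gap: 0.152
```

```bash
cat >> h.py <<'E'
def st():
    s=manip.sense();b=ballnow();f=s["force"];print(s["t"],"ball panel",[round(float((b-PC)@PX*1000),2),round(float((b-PC)@PY*1000),2),round(b[2]*1000,2)],"F px,py,z",[round(float(f@PX),2),round(float(f@PY),2),round(float(f[2]),2)],"gap",round(s["finger_gap"],3),"trq",s["ft_torque"].round(2))
E
python3 -c "
from h import *
st()"
```

```text
16.25 ball panel [-59.93, -14.81, np.float64(23.73)] F px,py,z [-0.07, 0.11, -0.12] gap 0.152 trq [-0.08  0.18  0.02]
```

Call:
drive_tool:
  increments:
    - [255,0,-0.2,0,0,0,0]
    - [255,0,-0.4,0,0,0,0]
    - [255,0,-0.6,0,0,0,0]
    - [255,0,-0.8,0,0,0,0]
    - [255,0,-0.95,0,0,0,0]
    - [255,0,-1.1,0,0,0,0]
    - [255,0,-1.15,0,0,0,0]
    - [255,0,-1.15,0,0,0,0]
    - [255,0,-1.15,0,0,0,0]

```text
t: 17.15
tcp_pos: [0.5249, -0.235, 0.0923]
tool_rot: [0.978, 0.114, 0.173, -0.02]
force: [0.5, -0.0, -0.5]
finger_gap: 0.153
```

```bash
python3 -c "
from h import *
st()"
```

```text
17.15 ball panel [-59.87, -3.46, np.float64(23.86)] F px,py,z [0.43, -0.13, -0.48] gap 0.153 trq [-0.03  0.16 -0.01]
```

Call:
drive_tool:
  increments:
    - [255,0,-0.05,0,0,0,0]
    - [255,0,-0.1,0,0,0,0]
    - [255,0,-0.15,0,0,0,0]
    - [255,0,-0.15,0,0,0,0]
    - [255,0,-0.15,0,0,0,0]

```text
t: 17.65
tcp_pos: [0.5246, -0.2338, 0.0923]
tool_rot: [0.978, 0.114, 0.173, -0.02]
force: [-0.4, -1.3, -0.1]
finger_gap: 0.15
```

```bash
python3 -c "
from h import *
st()"
```

```text
17.65 ball panel [-59.84, -2.33, np.float64(23.89)] F px,py,z [-0.67, -1.14, -0.07] gap 0.15 trq [-0.22  0.13  0.08]
```

Call:
drive_tool:
  increments:
    - [255,0,0.25,0,0,0,0]
    - [255,0,0.55,0,0,0,0]
    - [255,0,0.85,0,0,0,0]
    - [255,0,1.15,0,0,0,0]
    - [255,0,1.4,0,0,0,0]
    - [255,0,1.65,0,0,0,0]
    - [255,0,1.85,0,0,0,0]
    - [255,0,2.0,0,0,0,0]
    - [255,0,2.1,0,0,0,0]
    - [255,0,2.1,0,0,0,0]
    - [255,0,2.1,0,0,0,0]

```text
t: 18.75
tcp_pos: [0.5292, -0.2537, 0.0922]
tool_rot: [0.978, 0.114, 0.173, -0.02]
force: [0.0, 0.2, 0.2]
finger_gap: 0.149
```

```bash
python3 -c "
from h import *
st()"
```

```text
18.75 ball panel [-59.96, -22.7, np.float64(23.82)] F px,py,z [0.06, 0.17, 0.2] gap 0.149 trq [-0.04  0.22 -0.02]
```

Call:
drive_tool:
  increments:
    - [255,0,0.05,0,0,0,0]
    - [255,0,0.1,0,0,0,0]
    - [255,0,0.15,0,0,0,0]
    - [255,0,0.15,0,0,0,0]
    - [255,0,0.15,0,0,0,0]

```text
t: 19.25
tcp_pos: [0.5295, -0.2549, 0.0922]
tool_rot: [0.978, 0.114, 0.173, -0.021]
force: [0.0, 1.5, -0.3]
finger_gap: 0.154
```

```bash
python3 -c "
from h import *
st()"
```

```text
19.25 ball panel [-59.97, -23.82, np.float64(23.77)] F px,py,z [0.37, 1.43, -0.33] gap 0.154 trq [ 0.18  0.15 -0.03]
```

Call:
drive_tool:
  increments:
    - [255,0,-0.3,0,0,0,0]
    - [255,0,-0.6,0,0,0,0]
    - [255,0,-0.9,0,0,0,0]
    - [255,0,-1.08,0,0,0,0]
    - [255,-0.25,-1.08,-0.09,0,0,0]
    - [255,-0.5,-1.08,-0.18,0,0,0]
    - [255,-0.65,-1.08,-0.24,0,0,0]
    - [255,-0.8,-1.08,-0.29,0,0,0]
    - [255,-0.8,-1.08,-0.29,0,0,0]
    - [255,-0.8,-1.08,-0.29,0,0,0]

```text
t: 20.25
tcp_pos: [0.519, -0.2469, 0.0923]
tool_rot: [0.978, 0.114, 0.173, -0.02]
force: [1.1, -0.1, -0.8]
finger_gap: 0.151
```

```bash
python3 -c "
from h import *
st()"
```

```text
20.25 ball panel [-68.37, -13.74, np.float64(23.87)] F px,py,z [1.01, -0.39, -0.76] gap 0.151 trq [0.04 0.1  0.03]
```

Call:
drive_tool:
  increments:
    - [255,-0.05,0,-0.017,0,0,0]
    - [255,-0.09,0,-0.034,0,0,0]
    - [255,-0.09,0,-0.034,0,0,0]
    - [255,-0.09,0,-0.034,0,0,0]

```text
t: 20.65
tcp_pos: [0.5184, -0.2471, 0.0925]
tool_rot: [0.978, 0.114, 0.173, -0.02]
force: [2.5, 0.4, 0.6]
finger_gap: 0.155
```

```bash
python3 -c "
from h import *
st()"
```

```text
20.65 ball panel [-68.91, -13.77, np.float64(24.04)] F px,py,z [2.57, -0.19, 0.58] gap 0.155 trq [ 0.16 -0.37 -0.  ]
```

Call:
drive_tool:
  increments:
    - [255,0.3,-0.03,0.11,0,0,0]
    - [255,0.6,-0.07,0.22,0,0,0]
    - [255,0.8,-0.07,0.29,0,0,0]
    - [255,0.77,-0.07,0.38,0,0,0]
    - [255,0.74,-0.07,0.46,0,0,0]
    - [255,0.74,-0.07,0.46,0,0,0]
    - [255,0.74,-0.07,0.46,0,0,0]

```text
t: 21.35
tcp_pos: [0.5259, -0.2443, 0.0903]
tool_rot: [0.978, 0.114, 0.173, -0.02]
force: [0.6, -0.4, -0.9]
finger_gap: 0.152
```

```bash
echo 'PC=PC-PX*.0004+PY*.00193' >> h.py; python3 -c "
from h import *
st()"
```

```text
21.35 ball panel [-60.62, -14.68, np.float64(21.94)] F px,py,z [0.51, -0.5, -0.91] gap 0.152 trq [-0.02  0.19 -0.02]
```

Call:
drive_tool:
  increments:
    - [255,-0.017,0,0.047,0,0,0]
    - [255,-0.034,0,0.094,0,0,0]
    - [255,-0.05,0,0.14,0,0,0]
    - [255,-0.05,0,0.14,0,0,0]
    - [255,-0.05,0,0.14,0,0,0]

```text
t: 21.85
tcp_pos: [0.5263, -0.2444, 0.0892]
tool_rot: [0.978, 0.114, 0.173, -0.02]
force: [1.3, 0.7, 2.4]
finger_gap: 0.149
```

```bash
python3 -c "
from h import *
st()"
```

```text
21.85 ball panel [-60.21, -14.9, np.float64(20.77)] F px,py,z [1.38, 0.37, 2.38] gap 0.149 trq [ 0.06  0.09 -0.01]
```

Call:
drive_tool:
  increments:
    - [255,0.235,0,0.085,0,0,0]
    - [255,0.47,0,0.17,0,0,0]
    - [255,0.705,0,0.256,0,0,0]
    - [255,0.94,0,0.341,0,0,0]
    - [255,1.175,0,0.426,0,0,0]
    - [255,1.41,0,0.512,0,0,0]
    - [255,1.645,0,0.597,0,0,0]
    - [255,1.88,0,0.682,0,0,0]
    - [255,2.115,0,0.767,0,0,0]
    - [255,2.35,0,0.853,0,0,0]

```text
t: 22.85
tcp_pos: [0.5506, -0.2385, 0.089]
tool_rot: [0.978, 0.114, 0.173, -0.02]
force: [-1.7, -0.5, 0.9]
finger_gap: 0.15
```

```bash
python3 -c "
from h import *
st()"
```

```text
22.85 ball panel [-35.23, -14.73, np.float64(20.6)] F px,py,z [-1.75, -0.1, 0.95] gap 0.15 trq [-0.09  0.45  0.  ]
```

Call:
drive_tool:
  increments:
    - [255,0.235,0,0.09,0,0,0]
    - [255,0.47,0,0.18,0,0,0]
    - [255,0.705,0,0.27,0,0,0]
    - [255,0.95,0,0.36,0,0,0]
    - [255,1.151,-0.129,0.433,0,0,0]
    - [255,1.352,-0.257,0.506,0,0,0]
    - [255,1.553,-0.386,0.579,0,0,0]
    - [255,1.754,-0.514,0.652,0,0,0]
    - [255,1.955,-0.643,0.725,0,0,0]
    - [255,2.156,-0.772,0.798,0,0,0]

```text
t: 23.85
tcp_pos: [0.5711, -0.2256, 0.0889]
tool_rot: [0.978, 0.114, 0.173, -0.02]
force: [-0.5, -0.5, 1.5]
finger_gap: 0.147
```

```bash
python3 -c "
from h import *
st();s=manip.sense();b=ballnow();x=(b-PC)@PX*1e3;y=(b-PC)@PY*1e3;print('lateral off leg2',(-(x+25)*.514+(y+15)*.857))"
```

```text
23.85 ball panel [-12.32, -6.89, np.float64(20.49)] F px,py,z [-0.6, -0.4, 1.45] gap 0.147 trq [-0.15  0.5  -0.01]
lateral off leg2 0.4317139513786561
```

Call:
drive_tool:
  increments:
    - [255,0.206,-0.129,0.075,0,0,0]
    - [255,0.413,-0.258,0.15,0,0,0]
    - [255,0.619,-0.386,0.224,0,0,0]
    - [255,0.825,-0.515,0.299,0,0,0]
    - [255,1.032,-0.644,0.374,0,0,0]
    - [255,1.238,-0.773,0.449,0,0,0]
    - [255,1.444,-0.902,0.524,0,0,0]
    - [255,1.65,-1.03,0.598,0,0,0]
    - [255,1.857,-1.159,0.673,0,0,0]
    - [255,2.063,-1.288,0.748,0,0,0]

```text
t: 24.85
tcp_pos: [0.5895, -0.208, 0.0889]
tool_rot: [0.978, 0.114, 0.173, -0.02]
force: [-1.1, -1.7, 1.8]
finger_gap: 0.155
```

```bash
python3 -c "
from h import *
st();s=manip.sense();b=ballnow();x=(b-PC)@PX*1e3;y=(b-PC)@PY*1e3;print('lateral off leg2',(-(x+25)*.514+(y+15)*.857))"
```

```text
24.85 ball panel [9.64, 5.99, np.float64(20.51)] F px,py,z [-1.51, -1.41, 1.82] gap 0.155 trq [-0.15  0.47  0.01]
lateral off leg2 0.18469134203017745
```

Call:
drive_tool:
  increments:
    - [255,0.207,-0.129,0.075,0,0,0]
    - [255,0.413,-0.257,0.15,0,0,0]
    - [255,0.62,-0.386,0.225,0,0,0]
    - [255,0.827,-0.514,0.3,0,0,0]
    - [255,1.034,-0.643,0.375,0,0,0]
    - [255,1.24,-0.771,0.45,0,0,0]
    - [255,1.447,-0.89,0.525,0,0,0]
    - [255,1.682,-0.89,0.61,0,0,0]
    - [255,1.917,-0.89,0.695,0,0,0]
    - [255,2.152,-0.89,0.78,0,0,0]
    - [255,2.387,-0.89,0.866,0,0,0]

```text
t: 25.95
tcp_pos: [0.6122, -0.1936, 0.0889]
tool_rot: [0.978, 0.114, 0.173, -0.02]
force: [-0.5, -0.5, 0.2]
finger_gap: 0.154
```

```bash
python3 -c "
from h import *
st()"
```

```text
25.95 ball panel [35.04, 14.81, np.float64(20.53)] F px,py,z [-0.59, -0.34, 0.23] gap 0.154 trq [-0.11  0.47  0.03]
```

Call:
drive_tool:
  increments:
    - [255,0.237,0,0.088,0,0,0]
    - [255,0.474,0,0.176,0,0,0]
    - [255,0.711,0,0.264,0,0,0]
    - [255,0.948,0,0.352,0,0,0]
    - [255,1.185,0,0.44,0,0,0]
    - [255,1.422,0,0.527,0,0,0]
    - [255,1.659,0,0.614,0,0,0]
    - [255,1.896,0,0.701,0,0,0]
    - [255,2.133,0,0.788,0,0,0]
    - [255,2.37,0,0.872,0,0,0]
    - [255,2.39,0,0.88,0,0,0]

```text
t: 27.05
tcp_pos: [0.6375, -0.1877, 0.0891]
tool_rot: [0.978, 0.114, 0.173, -0.02]
force: [0.1, 0.9, 0.8]
finger_gap: 0.155
```

```bash
python3 -c "
from h import *
st()"
```

```text
27.05 ball panel [61.01, 14.67, np.float64(20.6)] F px,py,z [0.34, 0.86, 0.85] gap 0.155 trq [-0.03  0.29  0.05]
```

Call:
drive_tool:
  increments:
    - [255,0.34,0,-0.94,0,0,0]
    - [255,0.85,0,-2.35,0,0,0]
    - [255,1.7,0,-4.7,0,0,0]
    - [255,2.73,0,-7.52,0,0,0]
    - [255,2.73,0,-7.52,0,0,0]
    - [255,2.73,0,-7.52,0,0,0]

```text
t: 27.65
tcp_pos: [0.6372, -0.1881, 0.1708]
tool_rot: [0.978, 0.115, 0.174, -0.019]
force: [-0.6, 0.5, -0.2]
finger_gap: 0.147
```

```bash
cat >> h.py <<'E'
def back(p,q=[.727,.664,-.128,.118]):
    s=manip.sense();R0=R.from_quat(s["tool_rot"]);return np.round(np.r_[R0.inv().apply((np.array(p)-s["tcp_pos"])*100),(R0.inv()*R.from_quat(q)).as_rotvec()],3).tolist()
E
python3 -c "
from h import *
st();print(back([.6628,-.0165,.127]))
B=snap('scene','s20');b=ballnow();print(proj('scene',b));steel('scene',B)"
```

```text
27.65 ball panel [60.76, 14.2, np.float64(102.23)] F px,py,z [-0.43, 0.65, -0.18] gap 0.147 trq [-0.04  0.2   0.04]
[4.556, -16.12, 6.299, 0.002, -0.604, -1.271]
[244.43903929 223.96579878]
scene ball px [244.4 224. ] steel end beyond ball px 10.3 lat near tip -1.07 lat far -1.04 px/m 277.85828343336897 n 211
```

Call:
drive_tool:
  increments:
    - [255,0.4,-1.6,0,0,-0.06,-0.127]
    - [255,0.9,-3.2,0,0,-0.12,-0.254]
    - [255,1.4,-4.8,0.5,0,-0.18,-0.381]
    - [255,1.8,-6.4,1.2,0,-0.24,-0.508]
    - [255,2.3,-8.1,2,0,-0.3,-0.635]
    - [255,2.7,-9.7,3,0,-0.36,-0.763]
    - [255,3.2,-11.3,4,0,-0.42,-0.89]
    - [255,3.6,-12.9,5,0,-0.48,-1.017]
    - [255,4.1,-14.5,5.8,0,-0.544,-1.144]
    - [255,4.56,-16.1,6.3,0,-0.604,-1.271]
    - [255,4.56,-16.1,6.3,0,-0.604,-1.271]
    - [255,4.56,-16.1,6.3,0,-0.604,-1.271]
    - [255,4.56,-16.1,6.3,0,-0.604,-1.271]
    - [255,4.56,-16.1,6.3,0,-0.604,-1.271]

```text
t: 29.1
tcp_pos: [0.6621, -0.0177, 0.1254]
tool_rot: [0.728, 0.663, -0.128, 0.117]
force: [0.3, 1.2, -0.5]
finger_gap: 0.149
```

```bash
python3 -c "
from h import *
st();print(back([.6626,-.0175,.034]));print(manip.sense()['tcp_pos'])
for n,f in(('top','t21'),('scene','s21')):steel(n,snap(n,f))"
```

```text
29.1 ball panel [189.13, 55.74, np.float64(140.99)] F px,py,z [0.55, 1.12, -0.55] gap 0.149 trq [ 0.24 -0.05 -0.06]
[3.156, 0.038, 8.583, -0.002, -0.001, -0.002]
[ 0.66213205 -0.01773977  0.12544725]
top ball px [377.5 164.4] steel end beyond ball px 1.5 lat near tip 0.15 lat far -0.07 px/m 533.6383686719198 n 167
scene ball px [304.6 218.7] steel end beyond ball px -0.0 lat near tip -0.07 lat far 0.31 px/m 415.914396188013 n 138
```

Call:
drive_tool:
  increments:
    - [255,0.28,0.05,-0.1,0,0,0]
    - [255,1.0,0.05,1.8,0,0,0]
    - [255,1.7,0.05,3.7,0,0,0]
    - [255,2.4,0.05,5.6,0,0,0]
    - [255,2.9,0.05,7,0,0,0]
    - [255,3.25,0.05,7.95,0,0,0]
    - [255,3.42,0.05,8.45,0,0,0]
    - [255,3.42,0.05,8.45,0,0,0]
    - [255,3.42,0.05,8.45,0,0,0]

```text
t: 30.1
tcp_pos: [0.6637, -0.0132, 0.0348]
tool_rot: [0.727, 0.664, -0.128, 0.118]
force: [0.1, -0.5, -0.9]
finger_gap: 0.153
```

```bash
python3 -c "
from h import *
st();print(back([.6628,-.0145,.026]));print(manip.sense()['tcp_pos'])"
```

```text
30.1 ball panel [192.04, 59.73, np.float64(50.38)] F px,py,z [-0.04, -0.54, -0.89] gap 0.153 trq [0.22 0.03 0.01]
[0.169, -0.083, 0.876, 0.0, -0.001, 0.0]
[ 0.66374086 -0.01316645  0.03481305]
```

Call:
drive_tool:
  increments:
    - [255,0.1,-0.08,0.3,0,0,0]
    - [255,0.2,-0.08,0.55,0,0,0]
    - [255,0.27,-0.08,0.73,0,0,0]
    - [255,0.3,-0.08,0.83,0,0,0]
    - [255,0.3,-0.08,0.83,0,0,0]
    - [255,0.3,-0.08,0.83,0,0,0]

```text
t: 30.7
tcp_pos: [0.6624, -0.013, 0.0264]
tool_rot: [0.727, 0.664, -0.128, 0.118]
force: [-1.9, 2.4, 5.1]
finger_gap: 0.149
```

Call:
drive_tool:
  increments:
    - [200,0,0,0,0,0,0]
    - [180,0,0,0,0,0,0]
    - [150,0,0,0,0,0,0]
    - [130,0,0,0,0,0,0]
    - [130,0,0,0,0,0,0]
    - [130,0,0,0,0,0,0]
    - [130,0,0,-1,0,0,0]
    - [130,0,0,-3,0,0,0]
    - [130,0,0,-6,0,0,0]
    - [130,0,0,-10,0,0,0]
    - [130,0,0,-14,0,0,0]
    - [130,0,-5,-15,0,0,0]
    - [130,0,-10,-15,0,0,0]
    - [130,0,-15,-15,0,0,0]
    - [130,0,-20,-15,0,0,0]
    - [130,0,-20,-15,0,0,0]
    - [130,0,-20,-15,0,0,0]
    - [130,0,-20,-15,0,0,0]

```text
t: 32.5
tcp_pos: [0.4699, 0.0563, 0.1671]
tool_rot: [0.727, 0.664, -0.127, 0.119]
force: [0.1, 0.4, -0.3]
finger_gap: 0.493
```

Run:
```python
from h import *
s=manip.sense();print(s["t"],s["tcp_pos"],s["force"])
a=snap("top","t22");b=snap("scene","s22")
f=lambda i,x,y:cv2.resize(i[y-50:y+50,x-50:x+50],(400,400),interpolation=2)
cv2.imwrite("pics/c22.png",np.hstack([f(a,320,165),f(b,335,200)]))
```

```text
32.5 [0.46985732 0.05627541 0.16711844] [ 0.11691467  0.37465208 -0.31384871]
```

View pics/c22.png

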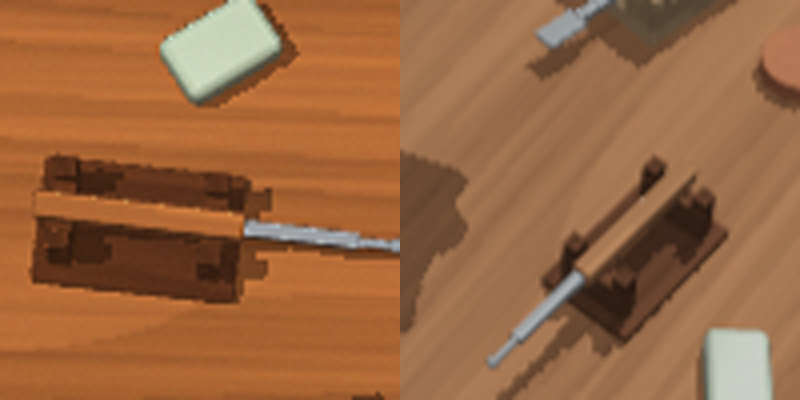

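The stylus lies in both notches and is centred (handle (35,203) to (245,226) in the top crop). The scraper, offcut and stone are undisturbed and the gripper is clear, so I'm handing in.

```bash
python3 -c "
from station import manip
print(manip.sign_off())"
```

```text
the job is handed in; nothing more can be done
None
```

The job is done and handed in at about 32.5 s of the 72 s allowed.

**What I did:** I drew the stylus from the rack by its shank, laid it on the rest and let go, then took it again by the handle. I set the ball in the wide pocket and ran it along all three legs at about 2.5 cm/s. It ended at about panel x = 61 mm, just past the seam end. I lifted it off there and laid it back on the rest.

**Pressure and contact:** Vertical force read about 0.2 to 2.4 N at the checks, with noise of around 0.5 to 1 N. At the start of the last leg it read only 0.2 N. The ball's computed height stayed within about 0.3 mm from the pocket to the end, so I take it that the ball stayed on the groove floor.

**Wall probing:** Before the run I felt the pocket's walls lightly with the ball, because the groove leaves only 2 mm each side. My camera estimate disagreed with the walls by about 1.9 mm across the groove and 0.4 mm along it, and I corrected for both. The ball's true height above the floor also read about 1 mm lower than expected.

**Last checks:**
- **Stylus:** it lies in both notches with the handle centred.
- **Other things:** the scraper, offcut and grinding stone look undisturbed. The bowl was not in my last crops, and I planned the moves to stay clear of it.
- **Gripper:** it is clear of everything.

I used all 12 picture views, where about 8 were planned. The arm hid the groove from the top camera, so the run was checked by force and computed position, not by sight.

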